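Stop the bench sawhorse rocking

ROBOT

A 6-joint arm with a two-finger parallel gripper is mounted at the origin on the work surface; the furniture and walls round the work are solid. World frame = base frame: x ahead of the robot, y to its left, z up, the work surface at z = 0. Lengths are in m, angles in rad, forces in N, time in s.
With the tool pointing down it reaches from about 0.3 to 0.775 m from the base axis. Payload 14.6 kg.
Tool frame: the origin (TCP) lies at the very end of the fingers, on their centre line; the grasp point (between the pads) lies 19 mm behind it; z points along the fingers, y is the line along which they close (so a half turn about z gives the same grasp; the last joint's range is limited). The gripper opens to 94 mm and grips with 3 to 60 N. Pads are 16 mm wide; open, the fingers measure 119 mm over their backs; the gripper's body (75 mm by 177 mm) begins 78 mm behind the grasp point.
Start: joints at [1.27, 0.3, 1.521, -0, 1.321, -0.067], TCP at [0.127, 0.535, 0.171] pointing down, gripper open.
Joint ranges: [-3.03, 3.03], [-0.79, 2.21], [0.23, 2.52], [-1.04, 4.18], [0, 3.07], [-2.55, 2.55]. Speed limits (rad/s): [2.22, 2.22, 2.57, 3.14, 3.14, 3.14].

INTERFACE

Orientations are given as [roll, pitch, yaw] about the fixed x, y, z axes, in that order (R = Rz(yaw) Ry(pitch) Rx(roll)).
In Python, from station import * gives the robot as it stands.
- The arm moves only by the tool jog_arm, never from a script. Its argument "rows" is a list of rows, each a list of 3 entries, a list of its own where there are three numbers: the shift along the tool's x, y, z in m, then the turn about the tool's z in degrees, then the finger opening in m, from 0 to 0.094. A call has 1 to 12 rows; each row shifts and turns the commanded pose from where the row before left it, along the tool's axes as they then stand; what a row does not reach is not made up. A row lasts 1/12 s, in which the tool goes at most 41.7 mm and 7.16 degrees, less where a joint would pass 70% of its speed; a pose out of reach is approached as far as the arm can. A call is refused whole if a number of a shift passes 0.0417 or a number of a turn 7.16, either way. A call with a gripper value outside its range is refused whole. The fingers move at their own pace and stop on an object; "squeeze" is the grip in N (left out, the last holds). Time passes only in rows, so rows that do not move let the fingers close. It gives the time, the measured TCP pose, the force, the opening and the grip force at its end, in the units of the state.
- get_obs(): the state, without advancing time (a new reading comes with each control period).
- camera(name): name is "side" or "top"; returns a dict with "image" (384x512x3 uint8, red, green, blue), "range_z" (384x512 float32, m along the optical axis (not along the pixel's ray), 0 where there is no reading), "K" (3x3 intrinsics, pixels), "world_from_camera" (4x4, takes a point from camera to world coordinates). Camera axes: x right, y up, looking along -z (the intrinsics and any distortion apply to the point x, -y, -z); pixel columns grow to the right and rows downward; lengths in m; the calibration is good to about 2 mm. A picture is of the moment at which its call begins.
- hand_in(): hands the job in; it is judged then, once.
Trained networks look in a picture, given as the dict that the camera call returned (one of the last four; its "shot" number tells which), for a name from the list of things; names that differ only in an ending like _2 or _b are one class to them, and where a whole thing is asked for, a point or a joint stands for the part that bears it (a point fixed in the world has none). Each returns a list of dicts, best first, with "p" (0 to 1); they miss things now and then, are a little off and sometimes report something else, mostly with a low value. They report only what shows in the picture. A call takes as long as a camera call.
- search_frame(label, picture): "at" ([column, row] as shares, 0 to 1, of the picture: columns of its width, rows of its height, amid what is visible of it).
- spot_point(label, picture): "at" ([column, row] as shares, 0 to 1, of the picture: columns of its width, rows of its height: a listed point, or the origin of a listed thing).
The state is a dict: "time_s": time; "qpos": joint angles; "joint_vel": joint speeds; "tau": joint torques, N m; "ee_pos": TCP position; "eef_rot": TCP orientation; "force": force on the tool from outside, world axes, zero at the start; "moment": the same for the moment, N m; "grip_width": finger opening in m; "grip_force": force on a finger pad.
Only numpy, scipy, OpenCV 4.12 (cv2) and the standard library are available. Lean on these libraries where they do the work, as an engineer would, in place of code of your own. Each camera call takes 0.05 s, during which the arm holds its last target. There are 200 camera calls.

TASK

The small four-legged sawhorse on the battened board rocks, because two of its feet are perched on the two raised battens. Turn it until its beam runs along the battens and all four feet stand flat on the board between them, then let go of it. Leave the spare sawhorse on the bench as it is.

Things in the scene. Friction and masses are not known exactly. Their poses are not given: they have to be found in the camera images.
- sawhorse_beam (a point): Rocking wooden sawhorse on the board, about 0.35 kg. Point: centre of its beam, 83 mm above the plane of the feet; x along the beam, y across, z up. Beam 170 x 36 x 34 mm (x, y, z), steel plate on its +x end; grip across y at mid-length. Splayed legs 16 mm thick, from x = +-52 at the beam to feet at x = +-65, y = +-45 mm. At first 30 to 53 degrees off the battens, tilted about 6 degrees.
- board_top (a point): Plywood board fixed to the bench, 260 x 210 mm, 12 mm thick. Point: centre of its upper face, midway between the two battens; x along them, y across, z up. Battens: straight strips 25 mm wide, 260 mm long, 8 mm high above that face, inner sides at y = +-65 mm. The sawhorse, 106 mm over its feet across the beam, fits between them, either end forward.
- spare_horse_beam (a point): A second sawhorse of the same make, standing steadily on the bare bench at its left edge, beyond the drilling jig seen from the board; leave it alone. Point: centre of its beam, axes as for the first.

How it is judged:
At the end, for the whole second after the job is handed in: The sawhorse stands still, released and level (2 degrees), its beam point 79 to 87 mm above the board's upper face (no foot on a batten), within 18 mm of the middle line between the battens and 60 mm of the board's centre along them, its beam parallel to them within 13 degrees, either way round (angle between sawhorse_beam's own z axis and vertical below 0.035 rad and z of sawhorse_beam in the frame of board_top between 0.079 and 0.087 m and y of sawhorse_beam in the frame of board_top between -0.018 and 0.018 m and x of sawhorse_beam in the frame of board_top between -0.06 and 0.06 m and angle between the x axis of sawhorse_beam and the x axis of board_top, either way round below 0.24 rad and linear speed of sawhorse below 0.01 m/s and angular speed of sawhorse below 0.06 rad/s); the robot touches nothing.
It fails at once if the spare sawhorse is pushed more than 30 mm (distance of spare_horse_beam from where it was at the start of the episode above 0.03 m).
It also fails if it takes over 35 s, if anything falls off the work surface, if the arm or the gripper's body presses on something with over 40 N, if the wrist force passes 120 N, or if a joint passes its speed limit or range.

## Working session

There is one attempt and no reset: what is moved stays moved. The work goes in short steps, Python scripts to look and compute and a tool call to move; the robot and the scene stay as the last step left them, time stands still between calls to the robot, and variables do not carry over. Pictures are saved under pics/ and viewed, at most 10 in all, crops included, and the job is handed in when it is done.

Besides the shell and the picture viewer there is one more tool, called after "Emit:" by a JSON object that holds its "api" and its "payload". jog_arm: Moves the arm, as the interface text tells. Its arguments: {"type":"object","properties":{"rows":{"type":"array","items":{"type":"array"}},"squeeze":{"type":"number"}},"required":["rows"]}

```bash
mkdir -p pics; cat > h.py <<'E'
from station import *
import numpy as np, cv2
def ray(c,at):
    h,w=c["image"].shape[:2]; u,v=at[0]*w,at[1]*h; K=c["K"]
    d=np.array([(u-K[0,2])/K[0,0],-(v-K[1,2])/K[1,1],-1.])
    T=c["world_from_camera"]; return T[:3,3],T[:3,:3]@d
def cloud(c):
    r=c["range_z"];h,w=r.shape;K=c["K"];v,u=np.mgrid[:h,:w]
    P=np.stack([(u+.5-K[0,2])/K[0,0]*r,-(v+.5-K[1,2])/K[1,1]*r,-r],-1)
    T=c["world_from_camera"];return P@T[:3,:3].T+T[:3,3]
def tri(o1,d1,o2,d2):
    A=np.stack([d1,-d2],1);s=np.linalg.lstsq(A,o2-o1,rcond=None)[0]
    p,q=o1+s[0]*d1,o2+s[1]*d2;return (p+q)/2,np.linalg.norm(p-q)
E
python3 - <<'E'
from h import *
np.set_printoptions(precision=4,suppress=True)
C={n:camera(n) for n in("top","side")}
for n,c in C.items():
    cv2.imwrite(f"pics/{n}0.png",c["image"][...,::-1]); print(n,c["world_from_camera"][:3,3],(c["range_z"]>0).mean(), [k for k in c])
    P=cloud(c)
    for l in("sawhorse_beam","board_top","spare_horse_beam"):
        for f in(spot_point,search_frame):
            for d in f(l,c)[:3]:
                a=d["at"];print(l,f.__name__,round(d["p"],2),np.array(a)*[512,384],P[int(a[1]*384),int(a[0]*512)])
E
```

```text
top [0.349  0.0885 1.1097] 0.995819091796875 ['image', 'range_z', 'K', 'world_from_camera', 'shot']
sawhorse_beam call 0.71 [362.1888 173.2992] [ 0.5287 -0.1682  0.1151]
sawhorse_beam call 0.64 [363.4176 180.7872] [ 0.5115 -0.1689  0.1174]
board_top call 0.79 [352.3072 183.2064] [ 0.5213 -0.1671  0.0126]
board_top call 0.35 [365.4144 174.6816] [ 0.5255 -0.1741  0.1188]
spare_horse_beam call 0.85 [160.4096 201.7152] [0.4731 0.3144 0.1002]
spare_horse_beam call 0.75 [159.8976 199.104 ] [0.4783 0.3175 0.0977]
side [ 0.0851 -0.8546  0.5496] 0.8539937337239584 ['image', 'range_z', 'K', 'world_from_camera', 'shot']
sawhorse_beam call 0.74 [319.0784 227.2128] [ 0.5046 -0.2072  0.1205]
sawhorse_beam call 0.6 [316.6208 243.3024] [ 0.4718 -0.2496  0.1151]
board_top call 0.74 [318.72   260.6976] [ 0.5316 -0.1668  0.0101]
board_top call 0.66 [313.6    271.4112] [ 0.4999 -0.1981  0.0104]
spare_horse_beam call 0.77 [219.8016 166.3872] [0.4727 0.3031 0.0826]
spare_horse_beam call 0.94 [220.0064 166.3104] [0.4753 0.3013 0.0827]
```

View pics/top0.png

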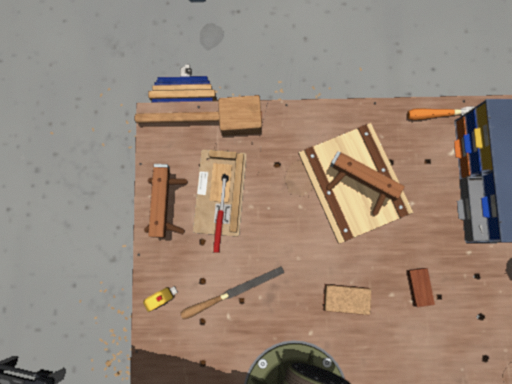

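View pics/side0.png

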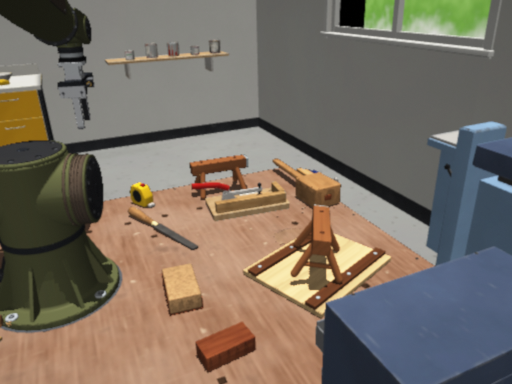

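The top view shows the sawhorse on the board at about (365,173), its steel end at (337,158) and the battens running from (310,152) to (345,237). The spare is at (160,200), and the side view agrees. Next I'll fit the depth clouds of both views.

```bash
python3 - <<'E'
from h import *
np.set_printoptions(precision=4,suppress=True)
for n in("top","side"):
    c=camera(n);P=cloud(c);I=c["image"]
    m=(np.abs(P[...,0]-.52)<.2)&(np.abs(P[...,1]+.17)<.2)
    z=P[...,2]
    bd=P[m&(z>.007)&(z<.0265)][:,:2]
    if n=="top":
        (cx,cy),s,a=cv2.minAreaRect(bd.astype(np.float32)*1000);print("board",cx,cy,s,a)
    b=P[m&(z>.085)&(z<.17)]
    mu=np.median(b,0)
    # upper beam face: RANSAC-ish plane
    rng=np.random.default_rng(0);best=None
    for _ in range(400):
        q=b[rng.choice(len(b),3)];nn=np.cross(q[1]-q[0],q[2]-q[0]);l=np.linalg.norm(nn)
        if l<1e-7: continue
        nn/=l
        if abs(nn[2])<.9: continue
        k=np.abs((b-q[0])@nn)<.003
        if best is None or k.sum()>best.sum(): best=k
    t=b[best];ce=t.mean(0);u,s_,v=np.linalg.svd(t-ce,full_matrices=False)
    nn=v[2]*np.sign(v[2][2])
    w=(t-ce)@v[:2].T; mid=(w.max(0)+w.min(0))/2
    (rx,ry),rs,ra=cv2.minAreaRect((w*1000).astype(np.float32))
    C=ce+np.array([rx,ry])/1000@v[:2]
    print(n,len(b),best.sum(),"topcentre",C,"axis",v[0],"yaw",np.degrees(np.arctan2(v[0][1],v[0][0])),"n",nn,"size",rs,"beam pt",C-.017*nn)
    print(" z range",np.percentile(b[:,2],[1,50,99]))
    s=spot_point("sawhorse_beam",c);bo=spot_point("board_top",c)
    globals()[n]=(ray(c,s[0]["at"]),ray(c,bo[0]["at"]))
for i in(0,1): print(tri(*top[i],*side[i]))
o=get_obs();print(o["ee_pos"],o["eef_rot"],o["qpos"],o["grip_width"])
E
```

```text
board 543.4496459960938 -221.60214233398438 (260.02166748046875, 399.77789306640625) 21.375009536743164
top 1422 977 topcentre [ 0.5256 -0.1794  0.1184] axis [-0.5224 -0.8503  0.0646] yaw -121.56439315528087 n [ 0.1272 -0.0028  0.9919] size (176.09144592285156, 36.98501205444336) beam pt [ 0.5235 -0.1793  0.1015]
 z range [0.0867 0.117  0.126 ]Traceback (most recent call last):
  File "<stdin>", line 29, in <module>
IndexError: list index out of range
```

```bash
python3 - <<'E'
from h import *
np.set_printoptions(precision=4,suppress=True)
R={}
for n in("top","side"):
    c=camera(n);P=cloud(c);I=c["image"].astype(int);z=P[...,2]
    m=(np.hypot(P[...,0]-.52,P[...,1]+.168)<.185)&(z>.004)&(z<.03)
    pl=m&(I[...,0]>150)&(I[...,1]>115)
    k=m&(z>.007); k=cv2.morphologyEx(k.astype(np.uint8),cv2.MORPH_OPEN,np.ones((3,3)))
    nl,lab,st,_=cv2.connectedComponentsWithStats(k)
    for i in np.argsort(-st[1:,4])[:4]+1:
        q=P[lab==i];r=cv2.minAreaRect((q[:,:2]*1000).astype(np.float32));print(n,st[i,4],r,"z",np.percentile(q[:,2],[10,50,90]))
    r=cv2.minAreaRect((P[pl][:,:2]*1000).astype(np.float32));print(n,"ply",r,np.median(P[pl][:,2]))
    for l in("sawhorse_beam","board_top"):
        s=spot_point(l,c)
        if s:R[n,l]=ray(c,s[0]["at"]);print(n,l,s[0]["p"])
for l in("sawhorse_beam","board_top"):
    if("top",l) in R and ("side",l) in R:print(l,tri(*R["top",l],*R["side",l]))
o=get_obs();print(o["ee_pos"],o["eef_rot"],o["qpos"],o["grip_width"],o["time_s"])
E
```

```text
top 6097 ((525.013916015625, -174.50274658203125), (260.02783203125, 211.01087951660156), 21.461383819580078) z [0.0092 0.0124 0.02  ]
top ply ((522.4651489257812, -161.04034423828125), (352.4670715332031, 344.9464111328125), 67.98380279541016) 0.011395345704841908
top sawhorse_beam 0.56
top board_top 0.97
side 5160 ((525.2926635742188, -174.9822540283203), (263.3904113769531, 211.7991943359375), 21.094972610473633) z [0.0098 0.0115 0.0193]
side 121 ((534.6605224609375, -160.9799041748047), (31.19582748413086, 38.062461853027344), 46.89822769165039) z [0.0096 0.011  0.0122]
side ply ((525.0260009765625, -175.06163024902344), (262.7777404785156, 212.1299591064453), 21.238365173339844) 0.010916470611081808
side sawhorse_beam 0.91
side board_top 0.83
sawhorse_beam (array([ 0.5244, -0.1704,  0.096 ]), np.float64(0.004187137762512439))
board_top (array([ 0.5304, -0.1698,  0.0144]), np.float64(0.0023663484880983754))
[0.1274 0.535  0.1712] [-3.1416 -0.      2.9078] [ 1.2704  0.2999  1.521   0.      1.3207 -0.0666] 0.0937511661574871 1.15
```

Emit:
{"api": "jog_arm", "payload": {"rows": [[[0,0,-0.008],7,0.094],[[0,0,-0.008],7,0.094],[[0,0,-0.008],7,0.094],[[0,0,-0.008],7,0.094],[[0,0,-0.008],7,0.094],[[0,0,-0.008],7,0.094],[[0,0,-0.008],7,0.094],[[0,0,-0.008],7,0.094],[[0,0,-0.008],7,0.094],[[0,0,-0.008],7,0.094],[[0,0,-0.008],7,0.094],[[0,0,-0.008],7,0.094]]}}

```text
time_s: 2.15
ee_pos: [0.1274, 0.535, 0.2676]
eef_rot: [-3.142, 0.0, 1.436]
force: [-0.2, 0.4, -0.5]
grip_width: 0.0937
grip_force: 0.0
```

Emit:
{"api": "jog_arm", "payload": {"rows": [[[0,0,0],6,0.094],[[0,0,0],6,0.094],[[0,0,0],6,0.094],[[0,0,0],6.2,0.094],[[-0.0143,0.0254,0],0,0.094],[[-0.0143,0.0254,0],0,0.094],[[-0.0143,0.0254,0],0,0.094],[[-0.0143,0.0254,0],0,0.094],[[-0.0143,0.0254,0],0,0.094],[[-0.0143,0.0254,0],0,0.094],[[-0.0143,0.0254,0],0,0.094],[[-0.0143,0.0254,0],0,0.094]]}}

```text
time_s: 3.15
ee_pos: [0.2409, 0.3298, 0.2673]
eef_rot: [3.142, -0.0, 1.02]
force: [1.4, 0.2, -0.6]
grip_width: 0.0941
grip_force: 0.0
```

Emit:
{"api": "jog_arm", "payload": {"rows": [[[-0.0143,0.0254,0],0,0.094],[[-0.0143,0.0254,0],0,0.094],[[-0.0143,0.0254,0],0,0.094],[[-0.0143,0.0254,0],0,0.094],[[-0.0143,0.0254,0],0,0.094],[[-0.0143,0.0254,0],0,0.094],[[-0.0143,0.0254,0],0,0.094],[[-0.0143,0.0254,0],0,0.094],[[-0.0143,0.0254,0],0,0.094],[[-0.0143,0.0254,0],0,0.094],[[-0.0143,0.0254,0],0,0.094],[[-0.0143,0.0254,0],0,0.094]]}}

```text
time_s: 4.15
ee_pos: [0.4107, 0.0238, 0.2674]
eef_rot: [3.141, -0.0, 1.019]
force: [0.6, 1.2, -0.5]
grip_width: 0.094
grip_force: 0.0
```

Emit:
{"api": "jog_arm", "payload": {"rows": [[[-0.0143,0.0254,0],0,0.094],[[-0.0143,0.0254,0],0,0.094],[[-0.0143,0.0254,0],0,0.094],[[-0.0143,0.0254,0],0,0.094],[[-0.0143,0.0254,0],0,0.094],[[-0.0143,0.0254,0],0,0.094],[[-0.0143,0.0254,0],0,0.094],[[-0.0143,0.0254,0],0,0.094],[[0,0,0],0,0.094],[[0,0,0],0,0.094]]}}

```text
time_s: 4.98
ee_pos: [0.5234, -0.1795, 0.2664]
eef_rot: [-3.14, 0.0, 1.018]
force: [-0.1, 0.1, -0.8]
grip_width: 0.094
grip_force: 0.0
```

Emit:
{"api": "jog_arm", "payload": {"rows": [[[0,0,0.018],0,0.094],[[0,0,0.018],0,0.094],[[0,0,0.018],0,0.094],[[0,0,0.018],0,0.094],[[0,0,0.018],0,0.094],[[0,0,0.018],0,0.094],[[0,0,0.018],0,0.094],[[0,0,0.018],0,0.094],[[0,0,0.018],0,0.094],[[0,0,0.018],0,0.094],[[0,0,0],0,0.094]]}}

```text
time_s: 5.9
ee_pos: [0.5217, -0.1772, 0.0845]
eef_rot: [-3.137, 0.001, 1.02]
force: [0.9, 0.0, -0.1]
grip_width: 0.0938
grip_force: 0.0
```

```bash
python3 - <<'E'
from h import *
c=camera("side");cv2.imwrite("pics/s1.png",cv2.resize(c["image"][180:320,220:420,::-1],None,fx=3,fy=3))
E
```

```text
(no output)
```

View pics/s1.png

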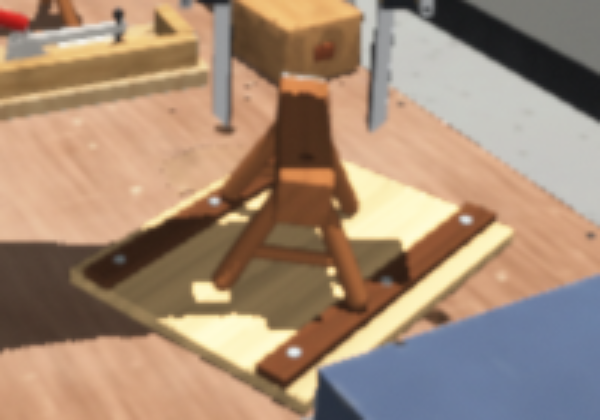

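The side crop shows the fingers on either side of the beam, at columns 220 and 378, with the beam at about 305. The lower right foot is on the batten at (355,295). Closing the gripper.

Emit:
{"api": "jog_arm", "payload": {"rows": [[[0,0,0],0,0.02],[[0,0,0],0,0.02],[[0,0,0],0,0.02],[[0,0,0],0,0.02],[[0,0,0],0,0.02],[[0,0,0],0,0.02],[[0,0,0],0,0.02],[[0,0,0],0,0.02],[[0,0,0],0,0.02],[[0,0,0],0,0.02]], "squeeze": 20}}

```text
time_s: 6.78
ee_pos: [0.5234, -0.1787, 0.0873]
eef_rot: [3.142, 0.0, 1.019]
force: [0.8, 0.1, 0.9]
grip_width: 0.0307
grip_force: 0.0
```

```bash
python3 - <<'E'
from h import *
o=get_obs();print(o["grip_width"],o["grip_force"])
c=camera("side");a=c["image"][160:320,220:420,::-1]
t=camera("top")["image"][110:260,280:440,::-1]
o=get_obs();print(o["grip_width"],o["grip_force"])
cv2.imwrite("pics/s2.png",np.hstack([cv2.resize(a,(400,320)),cv2.resize(t,(340,320))]))
E
```

```text
0.03073736331389232 0.0
0.023210720225781693 0.0684441953762871
```

View pics/s2.png

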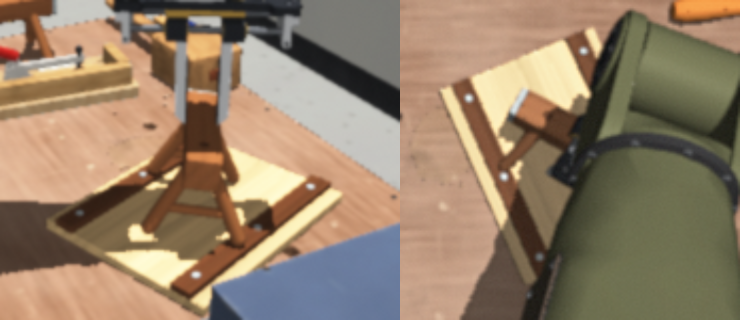

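```bash
python3 - <<'E'
from h import *
np.set_printoptions(precision=4,suppress=True)
o=get_obs();print(o["grip_width"],o["grip_force"],o["force"],o["ee_pos"],o["time_s"])
c=camera("side");K=c["K"];Ti=np.linalg.inv(c["world_from_camera"]);I=c["image"].copy()
def pr(p):
    q=Ti[:3,:3]@p+Ti[:3,3];return int(K[0,2]+K[0,0]*q[0]/-q[2]),int(K[1,2]-K[1,1]*q[1]/-q[2])
e=o["ee_pos"];ys=np.array([.852,-.524,0])
for s in(-1,1):print(pr(e+s*ys*o["grip_width"]/2))
f=4;a=cv2.resize(I[150:290,250:400,::-1],None,fx=f,fy=f,interpolation=cv2.INTER_CUBIC)
for s in(-1,1):
    u,v=pr(e+s*ys*o["grip_width"]/2);cv2.circle(a,((u-250)*f,(v-150)*f),4,(0,255,0),1)
cv2.imwrite("pics/s3.png",a)
P=cloud(c)
z=P[...,2];m=(np.hypot(P[...,0]-.5235,P[...,1]+.179)<.12)&(z>.085)&(z<.135)
col=c["image"].astype(int);br=m&(col[...,0]-col[...,2]>40);gr=m&(abs(col[...,0]-col[...,2])<25)
for n,k in(("brown",br),("grey",gr)):print(n,k.sum(),P[k].min(0),P[k].max(0),P[k].mean(0))
E
```

```text
0.023210720225781693 0.0684441953762871 [ 0.5023 -0.1787  0.6797] [ 0.5234 -0.1786  0.0872] 6.8833
(313, 233)
(324, 233)
brown 823 [ 0.4632 -0.265   0.0852] [ 0.5767 -0.104   0.1312] [ 0.5008 -0.2171  0.1129]
grey 59 [ 0.5005 -0.1996  0.1154] [ 0.544  -0.1752  0.1347] [ 0.5205 -0.1871  0.128 ]
```

View pics/s3.png

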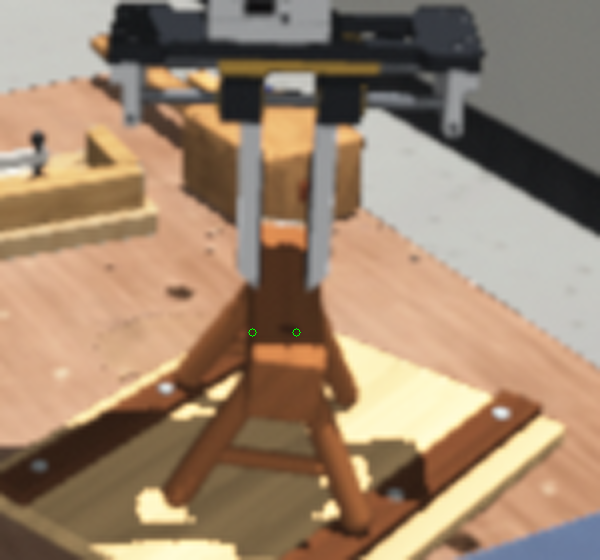

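```bash
python3 - <<'E'
from h import *
np.set_printoptions(precision=4,suppress=True)
c=camera("side");P=cloud(c);K=c["K"];print(K[0,0],K[1,1],K[0,2],K[1,2])
for u in(309,312,314,318,322,328,330,332):
    print(u)
    for v in(190,205,212,216,219,221,223,226,232):print("  ",v,P[v,u],c["image"][v,u])
o=get_obs();print(o["qpos"],o["grip_width"],o["grip_force"],o["tau"])
E
```

```text
433.0376946696058 433.0376946696058 258.96641347326363 186.89731078088553
309
   190 [0.6638 0.097  0.0467] [100  77  56]
   205 [ 0.4997 -0.1745  0.1565] [95 82 73]
   212 [ 0.0851 -0.8546  0.5496] [188 156 136]
   216 [ 0.4992 -0.1765  0.1323] [204 171 150]
   219 [ 0.6246  0.0283 -0.0029] [208 158 124]
   221 [ 0.6165  0.0148 -0.0005] [194 142 107]
   223 [ 0.5284 -0.1296  0.0858] [146  98  67]
   226 [ 0.5287 -0.1295  0.0781] [109  66  40]
   232 [ 0.5306 -0.127   0.0611] [99 60 37]
312
   190 [ 0.5027 -0.1793  0.1913] [154 155 156]
   205 [ 0.5035 -0.1799  0.158 ] [153 154 156]
   212 [ 0.5056 -0.1774  0.1404] [153 155 156]
   216 [ 0.5047 -0.1793  0.1323] [154 155 156]
   219 [ 0.505  -0.1791  0.1252] [157 149 145]
   221 [ 0.5124 -0.1674  0.113 ] [89 68 57]
   223 [ 0.5053 -0.1791  0.1157] [66 41 26]
   226 [ 0.4976 -0.1919  0.1169] [66 42 26]
   232 [ 0.4823 -0.2172  0.1199] [70 43 28]
314
   190 [ 0.5067 -0.1804  0.1909] [150 151 152]
   205 [ 0.5077 -0.1806  0.1574] [137 138 139]
   212 [ 0.5084 -0.1804  0.1412] [123 124 125]
   216 [ 0.5092 -0.1798  0.1315] [122 124 124]
 
[... 1744 characters left out ...]
0.662  -0.0161 -0.0026] [166 122  93]
   226 [ 0.5721 -0.1474  0.0761] [136  98  73]
   232 [ 0.516  -0.2299  0.1177] [86 52 31]
332
   190 [ 0.5364 -0.1998  0.1925] [155 155 156]
   205 [ 0.7261  0.0718 -0.003 ] [129 120 116]
   212 [ 0.7007  0.0332 -0.0018] [198 165 144]
   216 [0.6843 0.0087 0.0012] [203 166 141]
   219 [ 0.6775 -0.0019 -0.0013] [217 173 141]
   221 [ 0.6703 -0.0127 -0.0003] [221 175 140]
   223 [ 0.6643 -0.0218 -0.0004] [218 171 138]
   226 [ 0.6556 -0.0351 -0.0005] [214 168 136]
   232 [ 0.5752 -0.1519  0.0624] [150 101  69]
[-0.3951  0.3891  1.6062 -0.      1.1463  0.1563] 0.02052030106462232 0.0006393191580400526 [ -0.0018 -55.5491 -32.592    0.07     0.0095   0.0002]
```

The depth image puts the real fingertips at z≈0.119, just above the beam, while the reported TCP is 0.087. So the fingers closed over air. I'll trust the cameras, reopen, and go about 35 mm lower while watching the force.

Emit:
{"api": "jog_arm", "payload": {"rows": [[[0,0,-0.005],0,0.094],[[0,0,0],0,0.094],[[0,0,0],0,0.094],[[0,0,0],0,0.094],[[0,0,0],0,0.094],[[0,0,0],0,0.094],[[0,0,0],0,0.094],[[0,0,0],0,0.094],[[0,0,0],0,0.094],[[0,0,0],0,0.094],[[0,0,0],0,0.094]]}}

```text
time_s: 7.9
ee_pos: [0.5234, -0.1786, 0.0922]
eef_rot: [-3.142, 0.0, 1.019]
force: [-0.5, 0.0, -0.8]
grip_width: 0.0903
grip_force: 0.0
```

Emit:
{"api": "jog_arm", "payload": {"rows": [[[0,0,0.007],0,0.094],[[0,0,0.007],0,0.094],[[0,0,0.007],0,0.094],[[0,0,0],0,0.094]]}}

```text
time_s: 8.23
ee_pos: [0.5225, -0.1783, 0.0692]
eef_rot: [-3.139, 0.0, 1.019]
force: [1.3, -0.0, 0.5]
grip_width: 0.0939
grip_force: 0.0
```

```bash
python3 - <<'E'
from h import *
np.set_printoptions(precision=4,suppress=True)
c=camera("side");P=cloud(c);I=c["image"].astype(int)
z=P[...,2];m=(np.hypot(P[...,0]-.5235,P[...,1]+.179)<.09)&(z>.05)&(z<.2)&(abs(I[...,0]-I[...,2])<20)
m=cv2.morphologyEx(m.astype(np.uint8),cv2.MORPH_OPEN,np.ones((2,2)))
n,l,s,_=cv2.connectedComponentsWithStats(m)
for i in range(1,n):
    if s[i,4]>20:
        q=P[l==i];lo=q[q[:,2]<q[:,2].min()+.02];print(s[i],q.min(0),q.max(0),np.median(lo,0))
o=get_obs();print(o["ee_pos"],o["force"],o["grip_width"],o["time_s"])
cv2.imwrite("pics/s4.png",cv2.resize(c["image"][150:290,250:400,::-1],None,fx=4,fy=4))
E
```

```text
[344 189   8  42 231] [ 0.0851 -0.8546 -0.7713] [1.8634 1.4854 0.5496] [ 1.7634  1.3475 -0.7639]
[293 190   6  39 194] [ 0.4702 -0.1641 -0.0052] [0.6619 0.1592 0.1894] [ 0.614   0.0752 -0.0012]
[ 0.5229 -0.1784  0.0701] [-0.9391  0.4467 -0.1905] 0.0941028536250158 8.2833
```

View pics/s4.png

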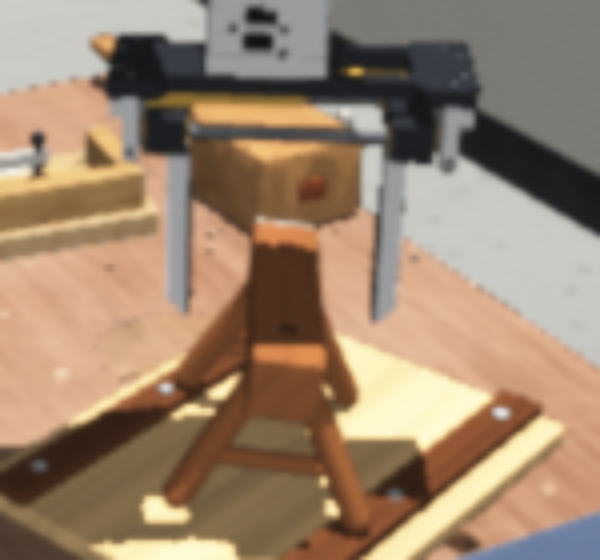

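The fingers now straddle the beam, with tips at rows 308 and 318 and centred on it, still about 18 mm too high. I'll lower and close.

Emit:
{"api": "jog_arm", "payload": {"rows": [[[0,0,0.006],0,0.094],[[0,0,0.006],0,0.094],[[0,0,0.006],0,0.094],[[0,0,0],0,0.094]]}}

```text
time_s: 8.62
ee_pos: [0.5228, -0.1784, 0.0518]
eef_rot: [-3.14, 0.0, 1.019]
force: [0.4, 0.5, 0.0]
grip_width: 0.0936
grip_force: 0.0
```

Emit:
{"api": "jog_arm", "payload": {"rows": [[[0,0,0],0,0.02],[[0,0,0],0,0.02],[[0,0,0],0,0.02],[[0,0,0],0,0.02],[[0,0,0],0,0.02],[[0,0,0],0,0.02],[[0,0,0],0,0.02],[[0,0,0],0,0.02],[[0,0,0],0,0.02],[[0,0,0],0,0.02],[[0,0,0],0,0.02],[[0,0,0],0,0.02]], "squeeze": 25}}

```text
time_s: 9.62
ee_pos: [0.5239, -0.1788, 0.0536]
eef_rot: [3.14, -0.0, 1.019]
force: [2.7, -1.4, 3.7]
grip_width: 0.0372
grip_force: 24.5
```

Emit:
{"api": "jog_arm", "payload": {"rows": [[[0,0,-0.008],0,0.02],[[0,0,-0.008],0,0.02],[[0,0,-0.008],0,0.02],[[0,0,-0.008],0,0.02],[[0,0,0],4,0.02],[[0,0,0],5,0.02],[[0,0,0],5,0.02],[[0,0,0],5,0.02],[[0,0,0],5,0.02],[[0,0,0],5,0.02],[[0,0,0],5,0.02],[[0.002,-0.003,0],3,0.02]]}}

```text
time_s: 10.62
ee_pos: [0.5239, -0.1754, 0.0858]
eef_rot: [3.141, 0.0, 0.368]
force: [0.7, -0.7, -3.3]
grip_width: 0.0358
grip_force: 25.0
```

Emit:
{"api": "jog_arm", "payload": {"rows": [[[0,0,0],0,0.02],[[0,0,0],0,0.02]]}}

```text
time_s: 10.78
ee_pos: [0.524, -0.175, 0.0857]
eef_rot: [3.141, -0.0, 0.376]
force: [0.8, 0.3, -4.3]
grip_width: 0.0358
grip_force: 25.0
```

```bash
python3 - <<'E'
from h import *
c=camera("side");a=c["image"][150:320,220:420,::-1]
t=camera("top")["image"][110:260,280:440,::-1]
cv2.imwrite("pics/s5.png",np.hstack([cv2.resize(a,(470,400)),cv2.resize(t,(320,400))]))
o=get_obs();print(o["ee_pos"],o["eef_rot"],o["force"],o["grip_width"],o["time_s"])
E
```

```text
[ 0.52398859 -0.17516575  0.08549821] [ 3.14147488e+00 -2.05115713e-05  3.75546846e-01] [ 0.57167355  0.41428998 -3.54539376] 0.03545479166234775 10.8833
```

View pics/s5.png

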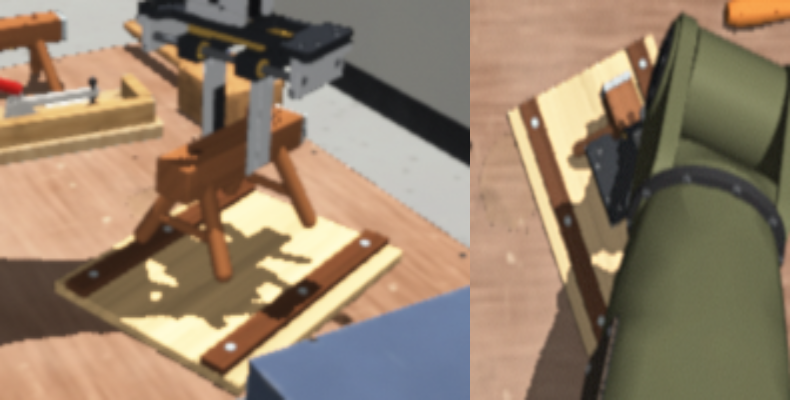

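The sawhorse is lifted and turned along the battens, with its beam at (230,155) in the left half of the picture. I'll check its centre from the side depth before lowering.

```bash
python3 - <<'E'
from h import *
np.set_printoptions(precision=4,suppress=True)
c=camera("side");P=cloud(c);I=c["image"].astype(int)
a=np.radians(21.4);d=P-np.array([.525,-.175,.012]);
B=np.stack([d[...,0]*np.cos(a)+d[...,1]*np.sin(a),-d[...,0]*np.sin(a)+d[...,1]*np.cos(a),d[...,2]],-1)
m=(abs(B[...,0])<.12)&(abs(B[...,1])<.07)&(I[...,0]-I[...,2]>25)&(I[...,2]<110)&(B[...,2]<.16)
q=B[m&(B[...,2]>.07)];zt=np.percentile(q[:,2],97);print("ztop",zt)
for lo in np.arange(-.1,.1,.02):
    s=q[(q[:,0]>=lo)&(q[:,0]<lo+.02)]
    if len(s)>8:
        z=np.percentile(s[:,2],95);t=s[s[:,2]>z-.006];print(round(lo+.01,3),len(s),"z",z,"y",np.percentile(t[:,1],[3,50,97]))
print("x",np.percentile(q[:,0],[.5,99.5]),"feet z",[np.percentile(B[m&(B[...,2]>.012)&(B[...,2]<.045)][:,i],[2,98]) for i in range(3)])
E
```

```text
ztop 0.14145782272359445
-0.09 277 z 0.14176014721569608 y [-0.0181 -0.0036  0.0143]
-0.07 520 z 0.14144914449325185 y [-0.0187 -0.0056  0.0124]
-0.05 168 z 0.14097224640396294 y [-0.0189 -0.0059  0.0128]
-0.03 145 z 0.13961261656822696 y [-0.0199 -0.0047  0.0135]
-0.01 110 z 0.13851605812977957 y [-0.0176 -0.0038  0.0123]
0.01 39 z 0.13737089534312302 y [-0.0075  0.0043  0.0151]
0.03 60 z 0.1356361495663798 y [-0.0191 -0.0124  0.0156]
0.05 225 z 0.1338082000931817 y [-0.0191 -0.0143 -0.0023]
0.07 89 z 0.13386676901762176 y [-0.0187 -0.0105  0.006 ]
x [-0.0912  0.0762] feet z [array([-0.0795,  0.058 ]), array([-0.0527,  0.048 ]), array([0.0362, 0.0449])]
```

Emit:
{"api": "jog_arm", "payload": {"rows": [[[0,0,0.005],0,0.02],[[0,0,0.005],0,0.02],[[0,0,0.005],0,0.02],[[0,0,0.005],0,0.02],[[0,0,0.005],0,0.02],[[0,0,0.004],0,0.02],[[0,0,0.003],0,0.02],[[0,0,0.002],0,0.02],[[0,0,0.002],0,0.02],[[0,0,0],0,0.02]], "squeeze": 12}}

```text
time_s: 11.77
ee_pos: [0.5241, -0.1753, 0.0497]
eef_rot: [3.141, -0.0, 0.374]
force: [-2.2, 0.1, 0.5]
grip_width: 0.036
grip_force: 12.0
```

Emit:
{"api": "jog_arm", "payload": {"rows": [[[0,0,0.001],0,0.02],[[0,0,0.001],0,0.02],[[0,0,0],0,0.02]], "squeeze": 8}}

```text
time_s: 12.02
ee_pos: [0.5241, -0.1755, 0.0479]
eef_rot: [3.141, -0.0, 0.374]
force: [-4.0, -0.7, 4.3]
grip_width: 0.0358
grip_force: 8.0
```

Emit:
{"api": "jog_arm", "payload": {"rows": [[[0,0,0],0,0.05],[[0,0,0],0,0.06],[[0,0,0],0,0.07],[[0,0,0],0,0.08],[[0,0,0],0,0.08],[[0,0,0],0,0.08],[[0,0,0],0,0.08],[[0,0,0],0,0.08],[[0,0,0],0,0.08]]}}

```text
time_s: 12.77
ee_pos: [0.524, -0.1751, 0.0472]
eef_rot: [3.142, 0.0, 0.374]
force: [-0.4, -0.3, -0.5]
grip_width: 0.08
grip_force: 0.0
```

Emit:
{"api": "jog_arm", "payload": {"rows": [[[0,0,-0.01],0,0.08],[[0,0,-0.015],0,0.08],[[0,0,-0.02],0,0.08],[[0,0,-0.025],0,0.08],[[0,0,-0.025],0,0.08],[[0,0,-0.025],0,0.08],[[0,0,-0.025],0,0.08],[[0,0,-0.02],0,0.08],[[0,0,-0.015],0,0.08],[[-0.015,0,0],0,0.08],[[0,0,0],0,0.08]]}}

```text
time_s: 13.68
ee_pos: [0.5093, -0.1811, 0.2289]
eef_rot: [3.14, -0.001, 0.373]
force: [0.2, -0.3, -0.2]
grip_width: 0.08
grip_force: 0.0
```

Emit:
{"api": "jog_arm", "payload": {"rows": [[[0,-0.025,0],0,0.08],[[0,-0.025,0],0,0.08],[[0,-0.025,0],0,0.08],[[0,-0.025,0],0,0.08],[[0,-0.025,0],0,0.08],[[0,-0.025,0],0,0.08],[[0,-0.025,0],0,0.08],[[0,-0.02,0],0,0.08],[[0,0,0],0,0.08],[[0,0,0],0,0.08]]}}

```text
time_s: 14.52
ee_pos: [0.4389, 0.0016, 0.2275]
eef_rot: [3.141, -0.0, 0.375]
force: [-0.4, -0.8, 0.0]
grip_width: 0.0798
grip_force: 0.0
```

```bash
python3 - <<'E'
from h import *
np.set_printoptions(precision=4,suppress=True)
s=camera("side")
c=camera("top");P=cloud(c);I=c["image"].astype(int)
a=np.radians(21.4);d=P-np.array([.525,-.175,.012])
B=np.stack([d[...,0]*np.cos(a)+d[...,1]*np.sin(a),-d[...,0]*np.sin(a)+d[...,1]*np.cos(a),d[...,2]],-1)
q=B[(abs(B[...,0])<.13)&(abs(B[...,1])<.08)&(B[...,2]>.09)&(B[...,2]<.115)]
print(len(q),cv2.minAreaRect((q[:,:2]*1000).astype(np.float32)),np.percentile(q[:,2],[2,50,98]))
A=np.c_[q[:,:2],np.ones(len(q))];print("slope",np.linalg.lstsq(A,q[:,2],rcond=None)[0])
o=get_obs();print(o["ee_pos"],o["force"],o["time_s"])
cv2.imwrite("pics/s6.png",np.hstack([cv2.resize(x["image"][u:u+170,v:v+200,::-1],(390,330)) for x,u,v in((s,150,220),(c,100,260))]))
E
```

```text
811 ((-7.0662689208984375, -0.2226123809814453), (176.3362274169922, 38.056678771972656), 0.011919009499251842) [0.0938 0.0991 0.1028]
slope [-0.0028 -0.0197  0.0989]
[0.4391 0.0006 0.2273] [-1.8252  0.1001  0.5939] 14.6167
```

View pics/s6.png

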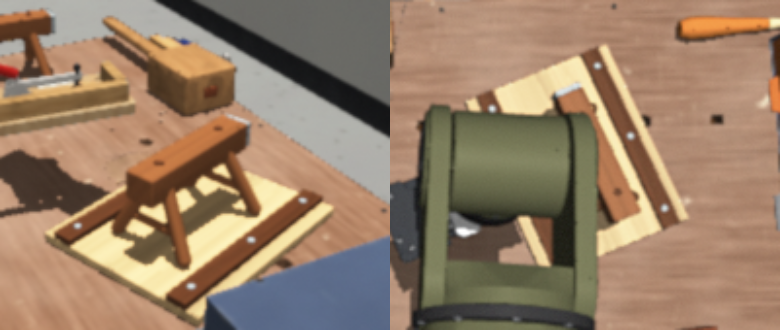

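The sawhorse stands level between the battens. It is parallel to them, about 7 mm off centre along them and 0 mm across, with its beam top 99 mm above the board. The arm is clear, so I'm handing in.

```bash
python3 -c "
from station import *
print(hand_in())"
```

```text
the job is handed in; nothing more can be done
None
```

I turned the sawhorse parallel to the battens, set it down level on the board between them, about 7 mm off centre, and released it; the spare was not touched and the job was handed in at about 14.6 s (no verdict was returned).

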